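# Five clicks up and store

### The job

On the control module with the bar-shaped knob, turn the knob clockwise (seen from above) until its dial has advanced exactly five clicks; the knob is loose on its shaft, so count the clicks by feel, do not go past the fifth and do not press the dial down while turning. Then let go and store the setting: press the knob straight down gently, about half-way and not to the bottom, keep it there for half a second and let it come up again. Leave the other module's dial, the jar and the screwdriver between the modules alone.

Things in the scene. Friction and masses are not known exactly. Their poses are not given: they have to be found in the camera images.
- click_module: White case 120 (x) x 110 (y) x 55 mm high, fixed to the bench, origin under its centre, with the click dial in the middle of its top: a black bar knob over an aluminium skirt disc. The dial turns about the case's upright centre line.
- bar_center (a point): Centre of the black bar knob, on the turning axis, 90.5 mm above the bench. The bar is 46 mm long (its x axis), 14 mm wide (y) and 34 mm high (73.5 to 107.5 mm above the bench); a white line on its top lies on the -x half. It is loose on the shaft: it turns freely through about 34 degrees (0.6 rad) in all before it drives the shaft; where in this play it starts is unknown.
- skirt_mark (a point): Black line on the skirt, 24.5 mm from the axis. The skirt is an aluminium disc 62 mm across, its top 73 mm above the bench, under the bar; it turns with the shaft, past 15 ticks on the case. Fingertips pushing down on skirt or bar press the dial down.
- click_shaft (a joint): Angle (rad) of shaft and skirt, 0 at the start, growing clockwise from above. Click stops lie 24 degrees (0.4189) apart; five clicks are 2.094. A click takes about 0.15 N m at the knob; past the crest half-way between stops the shaft snaps ahead by itself into the next stop, and the knob catches up through its play, so each further click takes another 24 degrees of knob.
- knob_press (a joint): How far the whole dial (knob, skirt, shaft) is pressed down, in m: 0 up, 0.010 at the bottom. A spring pushes it up: it starts to sink at about 3 N and takes 1.2 N more per mm (about 9 N half-way at 5 mm, about 13 N at 8 mm). A press registers between 3 and 8 mm.
- round_dial (a joint): Angle in rad of the plain round dial (black knob 36 mm across) on the other module, which has the same white case; 0 at the start. To be left alone.
- round_top (a point): Top centre of that round dial, 97 mm above the bench.
- jar_center (a point): Centre of a small closed jar (38 mm across, 45 mm high) standing loose between the modules. To be left alone.
- driver_grip (a point): Handle of a screwdriver (140 mm long) lying loose between the modules. To be left alone.
There are look-alikes about, which are no part of the job. Leave any turquoise look-alike of the click_module alone. Leave any orange look-alike of the part that bears round_dial alone.

How it is judged:
On the way, in this order (a step that is already met when the one before it is completed fails the run):
1. the dial stands five clicks on, not pressed down (value of joint click_shaft between 1.969 and 2.22 rad and value of joint knob_press below 0.002 m), for 0.2 s.
2. the knob is held pressed between 3 and 8 mm down, still five clicks on (value of joint click_shaft between 1.927 and 2.262 rad and value of joint knob_press between 0.003 and 0.008 m), for 0.3 s.
At the end, for the whole second after the job is handed in: The dial rests in the stop five clicks clockwise of its start (within a quarter click), has been pressed 3 to 8 mm down after the turning and has come up again (less than 1 mm down); the round dial is where it was (within 0.15 rad) (value of joint click_shaft between 1.99 and 2.199 rad and value of joint knob_press below 0.001 m and value of joint round_dial between -0.15 and 0.15 rad and velocity of joint click_shaft between -0.1 and 0.1 rad/s); the robot touches nothing.
It fails at once if the dial turned past five clicks (over the crest to a sixth), or a click backwards from its start (value of joint click_shaft above 2.325 rad or value of joint click_shaft below -0.23 rad).
It fails at once if the dial pressed down more than 3 mm (about 7 N) before five clicks are counted (value of joint knob_press above 0.003 m and value of joint click_shaft below 1.906 rad).
It fails at once if the dial pressed towards its bottom, deeper than 8.5 mm (about 14 N) (value of joint knob_press above 0.0085 m).
It fails at once if the round dial of the other module turned (value of joint round_dial above 0.15 rad or value of joint round_dial below -0.15 rad).
It fails at once if the jar or the screwdriver knocked away by more than 30 mm (distance of any of jar_center, driver_grip from where it was at the start of the episode above 0.03 m).
It also fails if it takes over 72 s, if anything falls off the work surface, if the arm or the gripper's body presses on something with over 40 N, if the wrist force passes 120 N, or if a joint passes its speed limit or range.

### The arm

A 7-joint arm with a two-finger parallel gripper is mounted at the origin on the work surface. World frame = base frame: x ahead of the robot, y to its left, z up, the work surface at z = 0. Lengths are in m, angles in rad, forces in N, time in s.
With the tool pointing down it reaches from about 0.425 to 0.925 m from the base axis. Payload 6.8 kg.
Tool frame: the origin (TCP) lies between the finger pads; the fingertips stand 14 mm ahead of it and the grasp point (between the pads) lies 5 mm behind it; z points along the fingers, y is the direction in which the jaws open and shut (so a half turn about z gives the same grasp; the last joint's range is limited). The gripper opens to 85 mm and grips with 20 to 120 N. Pads are 22 mm wide; open, the fingers measure 114 mm over their backs; the gripper's body (76 mm by 85 mm) begins 54 mm behind the grasp point. The pads swing forward as they close: fully open they stand 13 mm farther back than shut.
Start: joints at [-1.371, 0.477, 0.022, 1.555, -0.011, 1.109, -0.083], TCP at [0.204, 0.643, 0.245] pointing down, gripper open.
Joint ranges: [-2.96, 2.96], [-0.34, 2.1], [-1.41, 1.46], [0.24, 2.44], [-1.37, 4.51], [0.17, 1.92], [-2.96, 2.96]. Speed limits (rad/s): [2.39, 2.39, 3.14, 3.14, 3.14, 3.14, 3.14].

### API

Orientations are given as a unit quaternion [w, x, y, z].
In Python, from station import bot gives the robot as it stands.
- The arm moves only by the shell command python3 -m crank 'ROWS' [FORCE]. ROWS is JSON, a list of rows, each a list of 3 entries, a list of its own where there are three numbers: the shift along the tool's x, y, z in m, then the turn, a rotation vector about the tool's x, y, z in degrees, then the finger opening in m, from 0 to 0.0854. A call has 1 to 10 rows; each row shifts and turns the commanded pose from where the row before left it, along the tool's axes as they then stand; what a row does not reach is not made up. A row lasts 1/8 s, in which the tool goes at most 62.5 mm and 10.7 degrees, less where a joint would pass 70% of its speed; a pose out of reach is approached as far as the arm can. A call is refused whole if a number of a shift passes 0.0625 or a number of a turn 10.7, either way. A call with a gripper value outside its range is refused whole. The fingers move at their own pace and stop on an object; FORCE is the grip in N (left out, the last holds). Time passes only in rows, so rows that do not move let the fingers close. It gives the time, the measured TCP pose, the force and the opening at its end, in the units of the state.
- bot.get_obs(): the state, without advancing time (a new reading comes with each control period).
- bot.read_camera(name): name is "side" or "top" or "wrist"; returns (picture, depth): 480x640x3 uint8, red, green, blue; 480x640 float32, m along the optical axis (not along the pixel's ray), 0 where there is no reading.
- bot.calibration(name): a dict with "fx", "fy", "cx", "cy" (pixels), "extrinsics" (4x4, takes a point from camera to world coordinates). Camera axes: x right, y down, z forward; pixel columns grow to the right and rows downward; lengths in m; the calibration is good to about 2 mm. A picture is of the moment at which its call begins: read the wrist's pose just before it. calibration takes no time and is no camera call; for the wrist camera it gives the pose at the moment of the call.
- bot.hand_in(): hands the job in, once; it reports no verdict.
The state is a dict: "t": time; "q": joint angles; "joint_vel": joint speeds; "joint_torque": joint torques, N m; "eef_pos": TCP position; "tool_rot": TCP orientation; "contact_force": force on the tool from outside, world axes, zero at the start; "torque": the same for the moment, N m; "gripper_width": opening from 0.0 (shut) to 1.0 (fully open).
Only numpy, scipy, OpenCV 4.12 (cv2) and the standard library are available. Lean on these libraries where they do the work, as an engineer would, in place of code of your own. Each camera call takes 0.05 s, during which the arm holds its last target.

## Working session

There is one attempt and no reset: what is moved stays moved. The work goes in short steps, Python scripts to look and compute and a shell command to move; the robot and the scene stay as the last step left them, time stands still between calls to the robot, and variables do not carry over. Pictures are saved under pics/ and viewed, and the job is handed in when it is done.

```bash
ls; mkdir -p pics; python3 - <<'E'
from station import bot
import cv2, numpy as np
o=bot.get_obs()
for k,v in o.items(): print(k,np.round(v,4))
for n in ["side","top","wrist"]:
    c=bot.calibration(n); print(n,{k:(np.round(v,3).tolist()) for k,v in c.items()})
    p,d=bot.read_camera(n); cv2.imwrite(f"pics/{n}0.png",p[:,:,::-1]); np.save(f"pics/{n}0d.npy",d)
E
```

```text
pics
t 0.0
q [-1.3711  0.4778  0.0224  1.5564 -0.0115  1.1093 -0.0831]
joint_vel [-0.0004 -0.0026 -0.0014 -0.0004  0.0018  0.0015 -0.0003]
joint_torque [ 7.00000e-04 -5.96437e+01  1.60760e+00 -2.81201e+01  1.23000e-02
  9.30000e-03 -0.00000e+00]
eef_pos [0.2043 0.6427 0.2443]
tool_rot [-1.000e-04  1.533e-01  9.882e-01 -9.000e-04]
contact_force [-0.4075  0.1562 -0.3435]
torque [0.0141 0.066  0.0611]
gripper_width 1.0027
side {'fx': 519.961, 'fy': 519.961, 'cx': 316.241, 'cy': 241.4, 'extrinsics': [[0.999, -0.04, 0.024, 0.442], [-0.043, -0.6, 0.799, -0.73], [-0.017, -0.799, -0.601, 0.628], [0.0, 0.0, 0.0, 1.0]]}
top {'fx': 606.631, 'fy': 606.631, 'cx': 326.447, 'cy': 233.124, 'extrinsics': [[0.002, -0.996, 0.094, 0.356], [-1.0, -0.003, -0.011, -0.007], [0.011, -0.094, -0.995, 1.123], [0.0, 0.0, 0.0, 1.0]]}
wrist {'fx': 410.092, 'fy': 410.092, 'cx': 322.014, 'cy': 233.296, 'extrinsics': [[0.303, 0.905, 0.299, 0.127], [0.953, -0.287, -0.098, 0.668], [-0.003, 0.315, -0.949, 0.373], [0.0, 0.0, 0.0, 1.0]]}
```

View pics/top0.png

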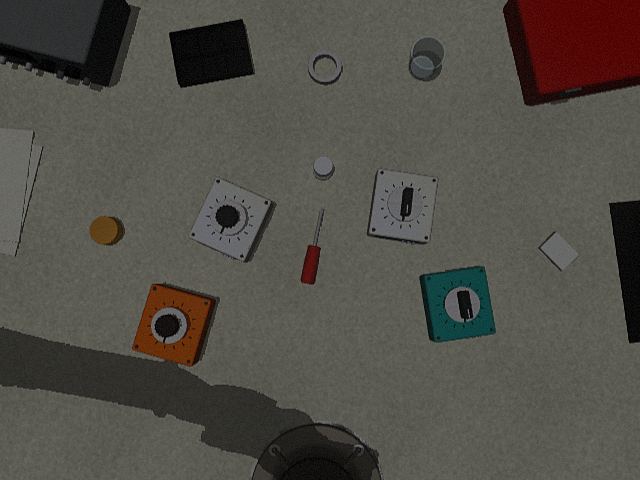

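View pics/side0.png

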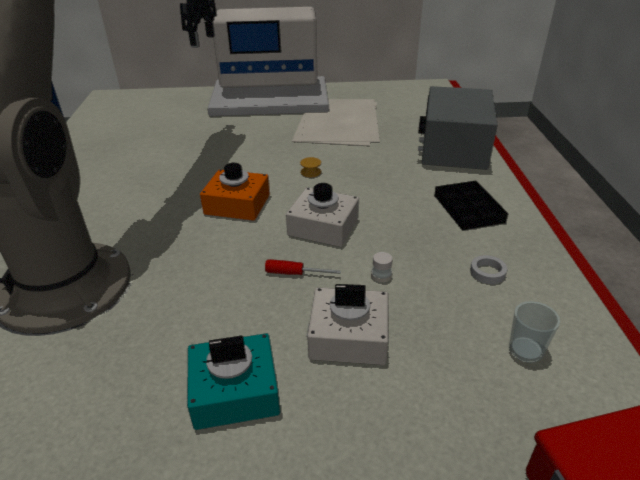

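View pics/wrist0.png

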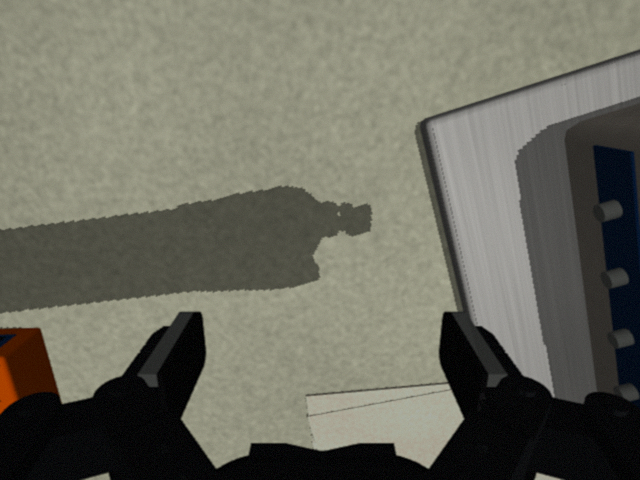

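```bash
cat > h.py <<'E'
import cv2, numpy as np
from station import bot
def ray(n,uv,z,c=None):
    c=c or bot.calibration(n); E=np.array(c["extrinsics"])
    uv=np.atleast_2d(np.asarray(uv,float))
    d=np.c_[(uv[:,0]-c["cx"])/c["fx"],(uv[:,1]-c["cy"])/c["fy"],np.ones(len(uv))]@E[:3,:3].T
    o=E[:3,3]; return o+d*((z-o[2])/d[:,2])[:,None]
def proj(n,P,c=None):
    c=c or bot.calibration(n); E=np.linalg.inv(np.array(c["extrinsics"]))
    P=np.atleast_2d(P)@E[:3,:3].T+E[:3,3]
    return np.c_[c["fx"]*P[:,0]/P[:,2]+c["cx"],c["fy"]*P[:,1]/P[:,2]+c["cy"]]
E
python3 - <<'E'
from h import *
t=cv2.imread("pics/top0.png"); s=cv2.imread("pics/side0.png")
a=cv2.resize(t[160:255,350:455],None,fx=5,fy=5,interpolation=cv2.INTER_CUBIC)[:,:]
b=cv2.resize(s[270:370,295:400],None,fx=5,fy=5,interpolation=cv2.INTER_CUBIC)
h=max(a.shape[0],b.shape[0]); 
cv2.imwrite("pics/cropA.png",a); cv2.imwrite("pics/cropB.png",b)
# bright case
g=t.max(2); m=np.zeros_like(g); sub=(g[160:255,350:455]>120).astype(np.uint8)
m[160:255,350:455]=sub*255
m=cv2.morphologyEx(m,cv2.MORPH_CLOSE,np.ones((9,9)))
n,l,st,ce=cv2.connectedComponentsWithStats(m); i=1+st[1:,4].argmax()
cs,_=cv2.findContours((l==i).astype(np.uint8),cv2.RETR_EXTERNAL,cv2.CHAIN_APPROX_NONE)
r=cv2.minAreaRect(cs[0]); bx=cv2.boxPoints(r); print(r); 
w=ray("top",bx,0.055); print(w.round(4), w.mean(0).round(4)); print([np.linalg.norm(w[k]-w[k-1]).round(4) for k in range(4)])
k=np.zeros_like(g); k[178:225,390:420]=(g[178:225,390:420]<50)*255
cs,_=cv2.findContours(k,cv2.RETR_EXTERNAL,cv2.CHAIN_APPROX_NONE); c=max(cs,key=cv2.contourArea)
r=cv2.minAreaRect(c); bx=cv2.boxPoints(r); w=ray("top",bx,0.1075); print(r,w.round(4),w.mean(0)); print([np.linalg.norm(w[k]-w[k-1]).round(4) for k in range(4)])
E
```

```text
((407.0, 207.5), (3.0, 0.0), -90.0)
[[ 0.5009 -0.1621  0.055 ]
 [ 0.5009 -0.1621  0.055 ]
 [ 0.5063 -0.1621  0.055 ]
 [ 0.5063 -0.1621  0.055 ]] [ 0.5036 -0.1621  0.055 ]
[np.float64(0.0054), np.float64(0.0), np.float64(0.0054), np.float64(0.0)]
((406.1950988769531, 203.743896484375), (10.270132064819336, 33.23989486694336), 6.340191841125488) [[ 0.4756 -0.1412  0.1075]
 [ 0.532  -0.1479  0.1075]
 [ 0.5301 -0.1652  0.1075]
 [ 0.4737 -0.1584  0.1075]] [ 0.5028342 -0.1531823  0.1075   ]
[np.float64(0.0173), np.float64(0.0568), np.float64(0.0174), np.float64(0.0568)]
```

View pics/cropA.png

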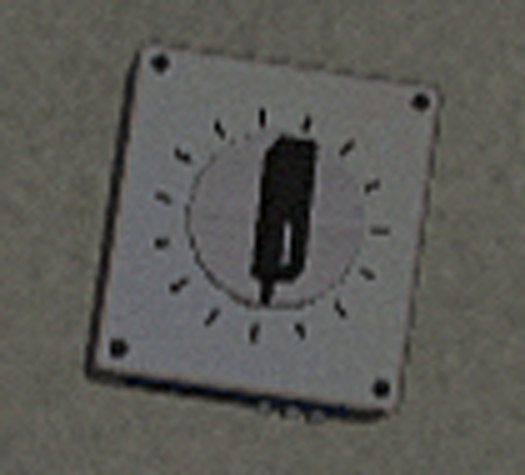

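View pics/cropB.png

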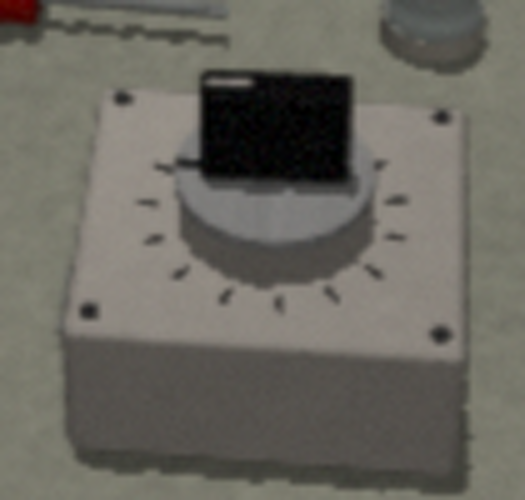

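The first view shows these candidates in the top picture:
- White module with a bar knob at (405,205).
- Turquoise bar module at (460,304), a look-alike.
- White round-dial module at (230,218).
- Orange round-dial module at (172,324), a look-alike.

I choose (405,205). The crops show a white case, a black bar on an aluminium skirt, and the white line on the robot-side half, so it matches. I'll move above it, bowing outward to stay in reach.

```bash
python3 -m crank '[[[-0.0354,-0.0255,0],[0,0,0],0.0854],[[-0.0354,-0.0255,0],[0,0,0],0.0854],[[-0.0354,-0.0255,0],[0,0,0],0.0854],[[-0.0354,-0.0255,0],[0,0,0],0.0854],[[-0.0354,-0.0255,0],[0,0,0],0.0854],[[-0.0354,-0.0255,0],[0,0,0],0.0854],[[-0.0354,-0.0255,0],[0,0,0],0.0854],[[-0.0354,-0.0255,0],[0,0,0],0.0854],[[-0.0354,-0.0255,0],[0,0,0],0.0854],[[-0.0354,-0.0255,0],[0,0,0],0.0854]]'
python3 -m crank '[[[-0.0173,-0.0415,0],[0,0,0],0.0854],[[-0.0173,-0.0415,0],[0,0,0],0.0854],[[-0.0173,-0.0415,0],[0,0,0],0.0854],[[-0.0173,-0.0415,0],[0,0,0],0.0854],[[-0.0173,-0.0415,0],[0,0,0],0.0854],[[-0.0173,-0.0415,0],[0,0,0],0.0854],[[-0.0173,-0.0415,0],[0,0,0],0.0854],[[-0.0173,-0.0415,0],[0,0,0],0.0854],[[-0.0173,-0.0415,0],[0,0,0],0.0854],[[-0.0173,-0.0415,0],[0,0,0],0.0854]]'
python3 - <<'E'
from h import *
o=bot.get_obs(); print(o['t'],np.round(o['q'],3),np.round(o['eef_pos'],4),np.round(o['tool_rot'],4))
c=bot.calibration("wrist"); print(np.round(c["extrinsics"],4).tolist())
p,d=bot.read_camera("wrist"); cv2.imwrite("pics/w1.png",p[:,:,::-1]); np.save("pics/w1d.npy",d)
import json; json.dump({k:np.asarray(v).tolist() for k,v in c.items()},open("w1c.json","w"))
E
```

```text
t: 1.4
eef_pos: [0.4652, 0.2917, 0.2452]
tool_rot: [-0.0, 0.153, 0.988, -0.0]
contact_force: [1.1, 0.7, 0.1]
gripper_width: 1.004
t: 2.65
eef_pos: [0.5036, -0.1562, 0.2452]
tool_rot: [-0.0, 0.153, 0.988, 0.0]
contact_force: [0.8, 1.1, 0.1]
gripper_width: 1.001
2.65 [-0.196  0.244  0.45   1.931 -0.126  0.994  1.574] [ 0.5036 -0.1562  0.2452] [-0.000e+00  1.532e-01  9.882e-01  1.000e-04]
[[0.3032, 0.9045, 0.2998, 0.4261], [0.9529, -0.2876, -0.0962, -0.1309], [-0.0008, 0.3149, -0.9491, 0.3738], [0.0, 0.0, 0.0, 1.0]]
```

View pics/w1.png

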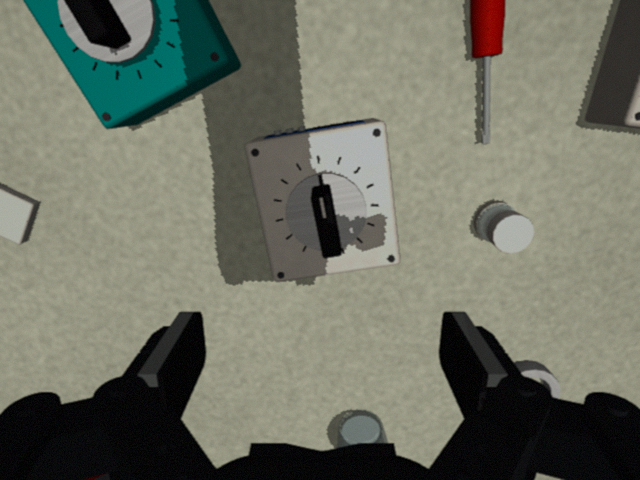

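```bash
python3 - <<'E'
from h import *
import json
c=json.load(open("w1c.json")); im=cv2.imread("pics/w1.png"); g=cv2.cvtColor(im,cv2.COLOR_BGR2GRAY)
x0,y0=240,110
cv2.imwrite("pics/w1crop.png",cv2.resize(im[110:290,240:410],None,fx=3.3,fy=3.3,interpolation=cv2.INTER_CUBIC))
def blob(u,v,r=7):
    p=g[v-r:v+r+1,u-r:u+r+1].astype(float); w=np.clip(np.percentile(p,70)*0.6-p,0,None)
    yy,xx=np.mgrid[v-r:v+r+1,u-r:u+r+1]; return [(w*xx).sum()/w.sum(),(w*yy).sum()/w.sum()]
S=[blob(*q) for q in [(255,152),(376,132),(281,275),(391,258)]]
W=ray("w",S,0.055,c); print(np.round(S,1),W.round(4),"centre",W.mean(0).round(4))
e=(W[0]-W[2]+W[1]-W[3])[:2]; print("case axis deg",np.degrees(np.arctan2(e[1],e[0])),[np.linalg.norm(W[a]-W[b]).round(4) for a,b in [(0,1),(2,3),(0,2),(1,3)]])
m=(g<40).astype(np.uint8); z=np.zeros_like(m); z[178:262,305:350]=m[178:262,305:350]
cs,_=cv2.findContours(z,cv2.RETR_EXTERNAL,cv2.CHAIN_APPROX_NONE); k=max(cs,key=cv2.contourArea)
r=cv2.minAreaRect(k); bx=cv2.boxPoints(r); print(r,bx.round(1))
T=[[402.0,205]]
t=cv2.imread("pics/top0.png"); gt=cv2.cvtColor(t,cv2.COLOR_BGR2GRAY)
g=gt; S=[blob(int(350+a/5),int(160+b/5),4) for a,b in [(160,63),(420,102),(118,348),(381,388)]]
W=ray("top",S,0.055); print(np.round(S,1),W.round(4),"centre top",W.mean(0).round(4))
E
```

```text
[[254.6 152. ]
 [376.3 132.2]
 [280.3 274.7]
 [390.8 258.2]] [[ 0.4484 -0.1927  0.055 ]
 [ 0.4624 -0.0996  0.055 ]
 [ 0.5513 -0.2081  0.055 ]
 [ 0.5651 -0.1151  0.055 ]] centre [ 0.5068 -0.1539  0.055 ]
case axis deg 171.45357261500007 [np.float64(0.0941), np.float64(0.094), np.float64(0.1041), np.float64(0.1039)]
((324.7477722167969, 217.18191528320312), (79.0550765991211, 20.710914611816406), 78.15792083740234) [[306.5 180.6]
 [326.8 176.4]
 [343.  253.7]
 [322.7 258. ]]
[[381.6 172.1]
 [433.7 179.9]
 [372.2 228.6]
 [426.  237.2]] [[ 0.5673 -0.1172  0.055 ]
 [ 0.5535 -0.2103  0.055 ]
 [ 0.4657 -0.1     0.055 ]
 [ 0.4506 -0.1952  0.055 ]] centre top [ 0.5093 -0.1557  0.055 ]
```

View pics/w1crop.png

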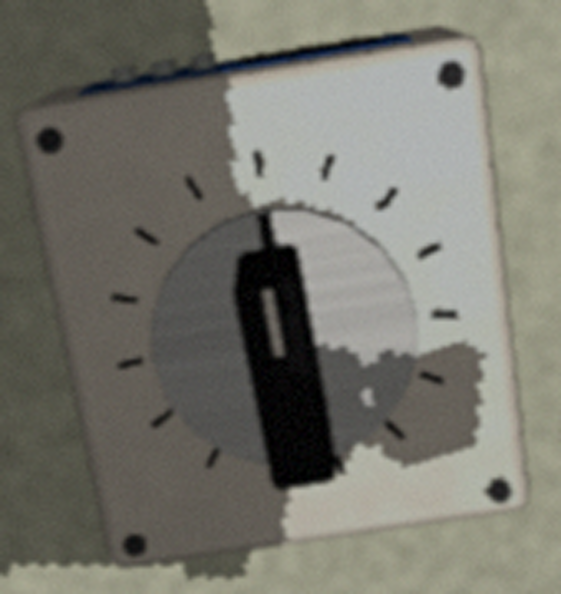

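```bash
python3 - <<'E'
from h import *
import json
c=json.load(open("w1c.json"))
f=lambda P:[((x+.5)/3.3-.5+240,(y+.5)/3.3-.5+110) for x,y in P]
W=ray("w",f([(239,290),(301,278),(276,487),(334,478),(272,290),(280,355)]),0.1075,c)
print(W.round(4))
for a,b in [(0,2),(1,3),(4,5)]:
    e=W[b]-W[a]; print(np.degrees(np.arctan2(e[1],e[0])).round(1),np.linalg.norm(e).round(4))
print(W[:4].mean(0), np.linalg.norm(W[0]-W[1]),np.linalg.norm(W[2]-W[3]))
o=bot.get_obs(); print(o['contact_force'].round(2) if hasattr(o['contact_force'],'round') else o['contact_force'], o['torque'])
# skirt mark initial angle about axis
M=ray("w",f([(264,213),(267,245)]),0.073,c); print(M, np.degrees(np.arctan2(M[:,1]+.1539,M[:,0]-.5068)))
E
```

```text
[[ 0.4843 -0.1566  0.1075]
 [ 0.4858 -0.144   0.1075]
 [ 0.5272 -0.1624  0.1075]
 [ 0.529  -0.1501  0.1075]
 [ 0.4863 -0.1503  0.1075]
 [ 0.4998 -0.1529  0.1075]]
-7.7 0.0433
-8.1 0.0437
-10.8 0.0137
[ 0.506585   -0.15328324  0.1075    ] 0.012720489804975334 0.01240382778832873
[ 0.61 -5.53  1.16] [-0.33345842 -0.09492108 -0.04825109]
[[ 0.47681277 -0.14914916  0.073     ]
 [ 0.48391918 -0.1507152   0.073     ]] [170.99752644 172.07585676]
```

```bash
python3 -m crank '[[[-0.0026,0.0031,0],[0,0,-4.85],0.0854],[[0,0,0.02],[0,0,-4.85],0.0854],[[0,0,0.03],[0,0,0],0.0854],[[0,0,0.03],[0,0,0],0.0854],[[0,0,0.03],[0,0,0],0.0854],[[0,0,0],[0,0,0],0.05],[[0,0,0],[0,0,0],0.05]]' 20
python3 - <<'E'
from h import *
import json
o=bot.get_obs(); print(o['t'],np.round(o['q'],3),np.round(o['eef_pos'],4),np.round(o['tool_rot'],4),np.round(o['contact_force'],2),np.round(o['torque'],3),o['gripper_width'])
c=bot.calibration("wrist"); json.dump({k:np.asarray(v).tolist() for k,v in c.items()},open("w2c.json","w"))
p,d=bot.read_camera("wrist"); cv2.imwrite("pics/w2.png",p[:,:,::-1])
p,d=bot.read_camera("side"); cv2.imwrite("pics/s2.png",cv2.resize(p[180:380,240:480,::-1],None,fx=3,fy=3))
E
```

```text
t: 3.58
eef_pos: [0.5077, -0.1529, 0.1362]
tool_rot: [0.0, 0.069, 0.998, -0.0]
contact_force: [0.2, -1.3, 0.7]
gripper_width: 0.607
3.575 [-0.128  0.396  0.377  2.021 -0.207  0.76   1.805] [ 0.5077 -0.1529  0.1362] [ 5.000e-04  6.930e-02  9.976e-01 -1.000e-04] [ 0.22 -1.32  0.7 ] [-0.023  0.021  0.005] 0.6066363186852283
```

View pics/w2.png

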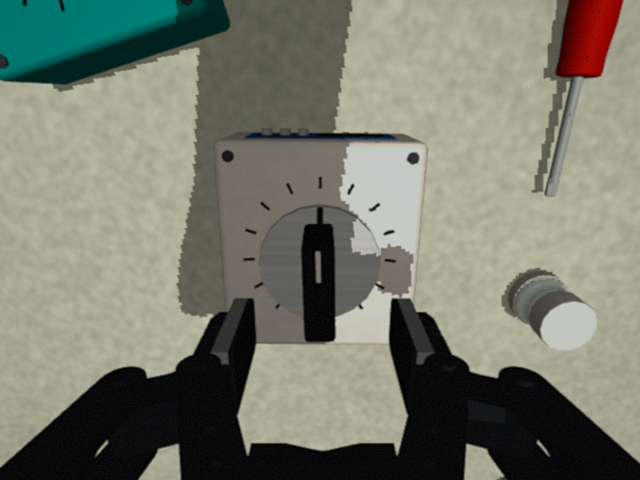

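View pics/s2.png

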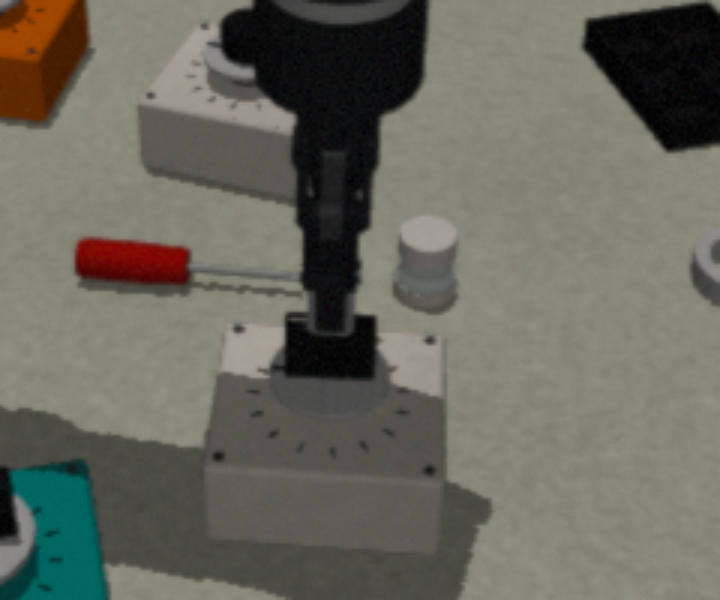

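The bar sits central between the jaws, with its midline at pixel column about 318 and the jaw midline at about 322. That puts it 1.2 mm off along tool -y. I'll correct this, go down, and close to a loose cage.

```bash
python3 -m crank '[[[0,-0.0012,0.01],[0,0,0],0.05],[[0,0,0.015],[0,0,0],0.05],[[0,0,0.013],[0,0,0],0.05],[[0,0,0],[0,0,0],0.022],[[0,0,0],[0,0,0],0.022],[[0,0,0],[0,0,0],0.022],[[0,0,0],[0,0,0],0.022]]' 20
cat > look.py <<'E'
from h import *
import sys
o=bot.get_obs(); R=np.round
print(o['t'],'q7',R(o['q'][6],3),R(o['eef_pos'],4),'F',R(o['contact_force'],2),'T',R(o['torque'],3),'g',R(o['gripper_width']*85.4,1),'yaw',R(np.degrees(2*np.arctan2(o['tool_rot'][1],o['tool_rot'][2])),2))
if len(sys.argv)>1:
    n=sys.argv[1]
    p,d=bot.read_camera("side"); a=cv2.resize(p[270:370,290:410,::-1],None,fx=3.2,fy=3.2,interpolation=cv2.INTER_CUBIC)
    q,d=bot.read_camera("wrist"); b=cv2.resize(q[100:420,180:460,::-1],None,fx=1.4,fy=1.4)
    H=max(a.shape[0],b.shape[0]); out=np.zeros((H,a.shape[1]+b.shape[1],3),np.uint8); out[:a.shape[0],:a.shape[1]]=a; out[:b.shape[0],a.shape[1]:]=b
    cv2.imwrite(f"pics/{n}.png",out)
E
python3 look.py k1
```

```text
t: 4.55
eef_pos: [0.5073, -0.1539, 0.0976]
tool_rot: [0.0, 0.069, 0.998, 0.0]
contact_force: [0.2, -0.1, -0.3]
gripper_width: 0.255
4.55 q7 1.838 [ 0.5073 -0.1539  0.0976] F [ 0.18 -0.06 -0.25] T [0.071 0.025 0.004] g 21.8 yaw 7.93
```

View pics/k1.png

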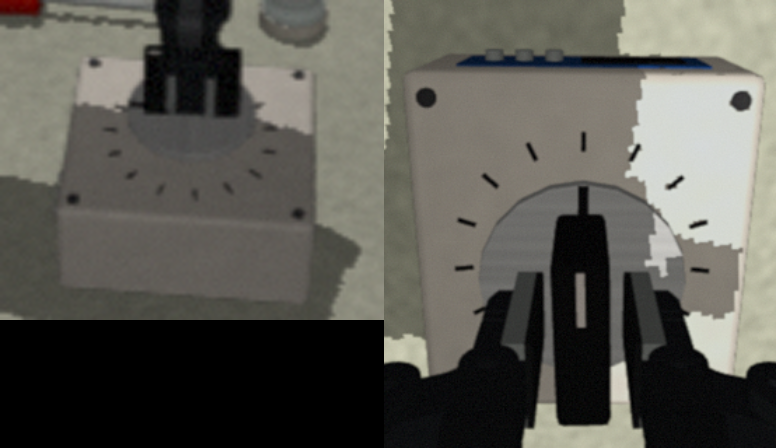

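```bash
python3 -m crank '[[[0,0,0],[0,0,0],0.017],[[0,0,0],[0,0,5],0.017],[[0,0,0],[0,0,5],0.017]]' 20; python3 look.py
python3 -m crank '[[[0,0,0],[0,0,4],0.017]]'; python3 look.py
python3 -m crank '[[[0,0,0],[0,0,4],0.017]]'; python3 look.py k2
```

```text
t: 5.03
eef_pos: [0.5071, -0.154, 0.0974]
tool_rot: [0.0, 0.157, 0.988, 0.0]
contact_force: [-0.0, 0.1, -0.2]
gripper_width: 0.2
5.025 q7 1.693 [ 0.5071 -0.154   0.0974] F [-0.02  0.11 -0.17] T [-0.028 -0.006  0.058] g 17.1 yaw 18.11
t: 5.15
eef_pos: [0.5071, -0.154, 0.0974]
tool_rot: [0.0, 0.192, 0.981, -0.0]
contact_force: [0.5, 0.5, -0.3]
gripper_width: 0.198
5.15 q7 1.637 [ 0.5071 -0.154   0.0974] F [ 0.49  0.47 -0.33] T [-0.008 -0.017  0.006] g 16.9 yaw 22.08
t: 5.28
eef_pos: [0.5071, -0.154, 0.0974]
tool_rot: [0.0, 0.226, 0.974, -0.0]
contact_force: [-0.1, -0.9, 0.6]
gripper_width: 0.196
5.275 q7 1.58 [ 0.5071 -0.154   0.0974] F [-0.11 -0.95  0.58] T [-0.033 -0.002 -0.015] g 16.8 yaw 26.07
```

View pics/k2.png

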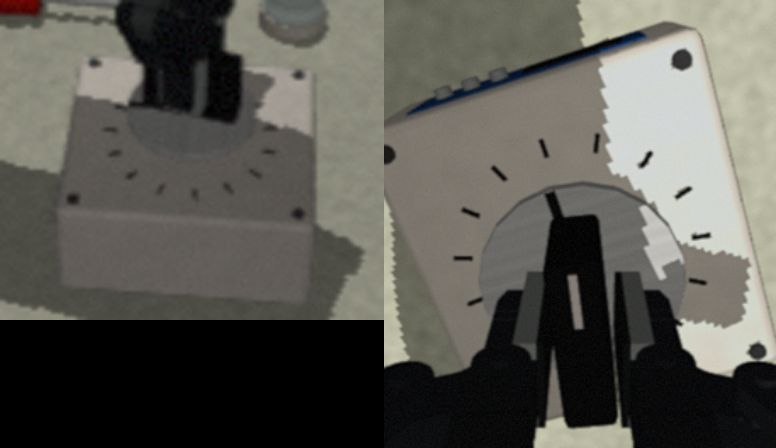

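```bash
for i in 1; do python3 -m crank '[[[0,0,0],[0,0,4],0.017]]' >/dev/null; python3 look.py
python3 -m crank '[[[0,0,0],[0,0,3],0.017]]'>/dev/null; python3 look.py
python3 -m crank '[[[0,0,0],[0,0,3],0.017]]'>/dev/null; python3 look.py
python3 -m crank '[[[0,0,0],[0,0,3],0.017]]'>/dev/null; python3 look.py
python3 -m crank '[[[0,0,0],[0,0,3],0.017]]'>/dev/null; python3 look.py k3; done
```

```text
5.5 q7 1.526 [ 0.507  -0.1539  0.0973] F [-0.14  0.06 -0.16] T [-0.111 -0.041  0.066] g 16.9 yaw 29.93
5.625 q7 1.483 [ 0.507  -0.154   0.0973] F [ 1.15 -1.01 -0.83] T [-0.077 -0.048 -0.041] g 16.9 yaw 32.95
5.75 q7 1.441 [ 0.507  -0.1541  0.0973] F [ 0.06 -0.95 -0.54] T [-0.099 -0.075  0.08 ] g 17.1 yaw 35.93
5.875 q7 1.399 [ 0.5071 -0.1541  0.0973] F [-0.16 -0.16  0.53] T [-0.115 -0.018  0.136] g 16.7 yaw 38.92
6.0 q7 1.357 [ 0.5071 -0.154   0.0974] F [ 0.14 -0.08  0.39] T [-0.181 -0.044  0.213] g 16.8 yaw 41.91
```

View pics/k3.png

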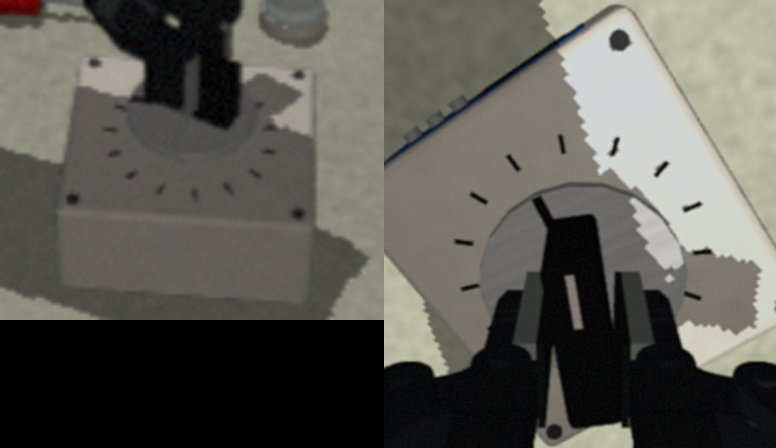

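```bash

python3 -m crank '[[[0,0,0],[0,0,2],0.017]]'>/dev/null; python3 look.py
python3 -m crank '[[[0,0,0],[0,0,2],0.017]]'>/dev/null; python3 look.py
python3 -m crank '[[[0,0,0],[0,0,2],0.017]]'>/dev/null; python3 look.py k4
```

```text
6.225 q7 1.329 [ 0.507  -0.154   0.0973] F [-0.38 -1.16 -0.17] T [-0.165 -0.061  0.07 ] g 17.3 yaw 43.93
6.35 q7 1.3 [ 0.507  -0.154   0.0973] F [ 0.57 -1.27  0.38] T [-0.148  0.004  0.047] g 17.2 yaw 46.05
6.475 q7 1.272 [ 0.5068 -0.1537  0.0972] F [-0.28  0.44  0.37] T [-0.062  0.032  0.032] g 16.8 yaw 48.06
```

View pics/k4.png

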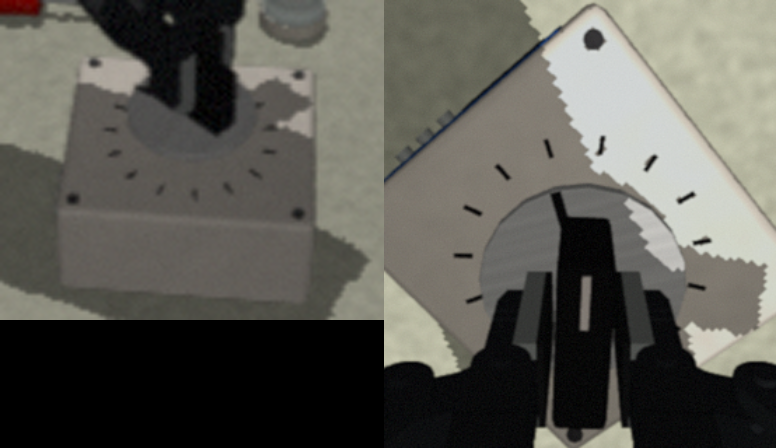

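```bash

python3 -m crank '[[[0,0,0],[0,0,4],0.017],[[0,0,0],[0,0,4],0.017],[[0,0,0],[0,0,4],0.017]]'>/dev/null; python3 look.py
python3 -m crank '[[[0,0,0],[0,0,3],0.017]]'>/dev/null; python3 look.py
python3 -m crank '[[[0,0,0],[0,0,2],0.017]]'>/dev/null; python3 look.py
python3 -m crank '[[[0,0,0],[0,0,2],0.017]]'>/dev/null; python3 look.py
python3 -m crank '[[[0,0,0],[0,0,2],0.017]]'>/dev/null; python3 look.py k5
```

```text
6.95 q7 1.105 [ 0.5069 -0.1538  0.0973] F [-0.12 -0.64 -0.09] T [-0.007  0.006  0.055] g 17.3 yaw 60.04
7.075 q7 1.064 [ 0.5069 -0.1538  0.0973] F [-0.1  -0.3   0.46] T [-0.075  0.028  0.132] g 17.1 yaw 63.01
7.2 q7 1.037 [ 0.507  -0.1538  0.0973] F [-0.49 -0.39  0.13] T [-0.046 -0.014  0.184] g 17.0 yaw 64.97
7.325 q7 1.009 [ 0.5069 -0.1538  0.0973] F [0.48 0.31 0.43] T [-0.029 -0.023  0.132] g 17.0 yaw 67.01
7.45 q7 0.981 [ 0.507  -0.1538  0.0973] F [-0.41  0.53  0.33] T [0.076 0.002 0.06 ] g 17.1 yaw 69.05
```

View pics/k5.png

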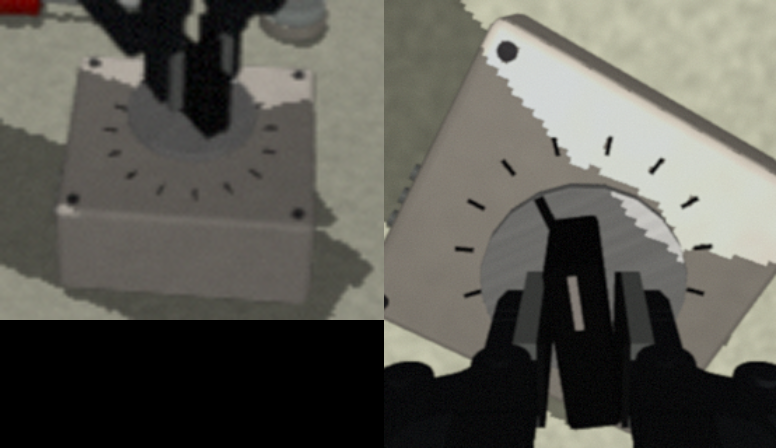

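```bash
cat > mark.py <<'E'
from h import *
def mark(ax=(0.507,-0.154)):
    o=bot.get_obs(); c=bot.calibration("wrist"); p,d=bot.read_camera("wrist")
    g=cv2.cvtColor(p,cv2.COLOR_RGB2GRAY).astype(np.float32)
    yaw=np.degrees(2*np.arctan2(o['tool_rot'][1],o['tool_rot'][2])); x=180-yaw  # azimuth of tool x
    A=np.radians(np.arange(x-60,x+60,.5)); v=0
    for r in np.arange(.0265,.0295,.001):
        P=np.c_[ax[0]+r*np.cos(A),ax[1]+r*np.sin(A),0*A+.073]; uv=proj("w",P,c).astype(np.float32)
        v=v+cv2.remap(g,uv[:,0].reshape(1,-1),uv[:,1].reshape(1,-1),cv2.INTER_LINEAR)[0]/3
    w=np.clip(v.min()+15-v,0,None); k=v.argmin(); s=np.abs(np.arange(len(v))-k)<10
    a=np.degrees((w*A)[s].sum()/w[s].sum())
    print('t',round(o['t'],2),'yaw',yaw.round(1),'Tz',np.round(o['torque'][2],3),'F',np.round(o['contact_force'],1),'markmin',v.min().round(),'shaft deg',round((171.4-a)%360,1))
if __name__=="__main__": mark()
E
python3 mark.py
python3 -m crank '[[[0,0,0],[0,0,2],0.017]]'>/dev/null; python3 mark.py
```

```text
t 7.55 yaw 69.0 Tz 0.038 F [ 1.1  0.1 -0.3] markmin 6.0 shaft deg 36.1
t 7.72 yaw 71.0 Tz -0.029 F [ 0.7  0.2 -0.5] markmin 4.0 shaft deg 39.1
```

```bash

python3 -m crank '[[[0,0,0],[0,0,2],0.017]]'>/dev/null; python3 mark.py
python3 -m crank '[[[0,0,0],[0,0,3],0.017],[[0,0,0],[0,0,4],0.017],[[0,0,0],[0,0,4],0.017]]'>/dev/null; python3 mark.py
python3 -m crank '[[[0,0,0],[0,0,3],0.017]]'>/dev/null; python3 mark.py
python3 -m crank '[[[0,0,0],[0,0,2],0.017]]'>/dev/null; python3 mark.py
python3 -m crank '[[[0,0,0],[0,0,2],0.017]]'>/dev/null; python3 mark.py
python3 -m crank '[[[0,0,0],[0,0,2],0.017]]'>/dev/null; python3 mark.py
```

```text
t 7.9 yaw 73.0 Tz 0.063 F [0.6 0.  0.6] markmin 6.0 shaft deg 47.8
t 8.32 yaw 84.1 Tz 0.07 F [ 1.  -0.4  0.1] markmin 5.0 shaft deg 49.7
t 8.5 yaw 86.9 Tz 0.156 F [0.4 0.1 0.3] markmin 6.0 shaft deg 52.3
t 8.68 yaw 88.9 Tz 0.13 F [0.4 0.2 0.1] markmin 6.0 shaft deg 54.1
t 8.85 yaw 91.0 Tz 0.126 F [ 0.2 -0.5  0.1] markmin 5.0 shaft deg 56.3
t 9.03 yaw 93.0 Tz 0.035 F [0.8 1.  0.8] markmin 6.0 shaft deg 58.7
```

```bash

python3 -m crank '[[[0,0,0],[0,0,2],0.017]]'>/dev/null; python3 mark.py
python3 -m crank '[[[0,0,0],[0,0,2],0.017]]'>/dev/null; python3 mark.py
python3 -m crank '[[[0,0,0],[0,0,3],0.017],[[0,0,0],[0,0,4],0.017],[[0,0,0],[0,0,3],0.017]]'>/dev/null; python3 mark.py
python3 -m crank '[[[0,0,0],[0,0,3],0.017]]'>/dev/null; python3 mark.py
python3 -m crank '[[[0,0,0],[0,0,3],0.017]]'>/dev/null; python3 mark.py
python3 -m crank '[[[0,0,0],[0,0,2],0.017]]'>/dev/null; python3 mark.py; python3 look.py k6
```

```text
t 9.2 yaw 95.1 Tz 0.04 F [-0.1 -0.3  0.3] markmin 6.0 shaft deg 63.2
t 9.38 yaw 97.1 Tz 0.013 F [ 0.2 -0.3 -0.8] markmin 6.0 shaft deg 71.5
t 9.8 yaw 107.1 Tz 0.055 F [ 0.9  0.2 -0.8] markmin 6.0 shaft deg 72.7
t 9.97 yaw 110.0 Tz 0.13 F [ 0.8 -0.3 -0.5] markmin 5.0 shaft deg 75.0
t 10.15 yaw 112.9 Tz 0.167 F [ 1.6 -0.2 -1.5] markmin 6.0 shaft deg 77.8
t 10.32 yaw 114.9 Tz 0.196 F [ 1.5 -0.8 -0.7] markmin 6.0 shaft deg 79.9
10.375 q7 0.352 [ 0.5072 -0.1538  0.0973] F [1.27 0.32 0.63] T [ 0.133 -0.228  0.084] g 17.5 yaw 115.04
```

View pics/k6.png

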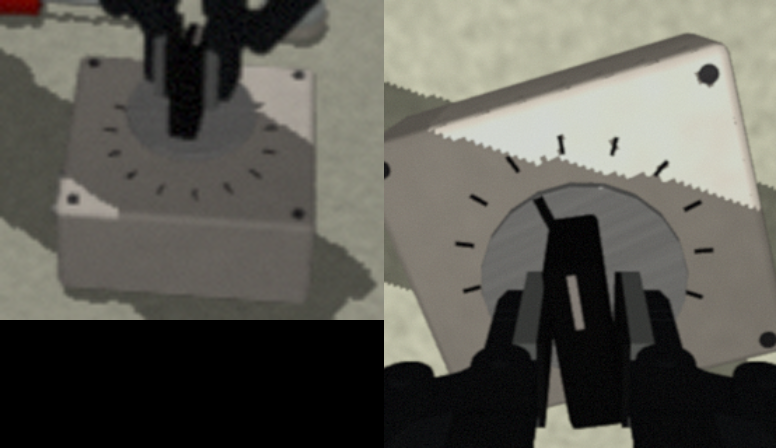

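Three clicks are done (shaft 72°). The picture shows the mark at (545,212), past its tick and loading toward the fourth crest at 84°. I'll carry on to the fourth click.

```bash

python3 -m crank '[[[0,0,0],[0,0,2],0.017]]'>/dev/null; python3 mark.py
python3 -m crank '[[[0,0,0],[0,0,2],0.017]]'>/dev/null; python3 mark.py
python3 -m crank '[[[0,0,0],[0,0,2],0.017]]'>/dev/null; python3 mark.py
python3 -m crank '[[[0,0,0],[0,0,2],0.017]]'>/dev/null; python3 mark.py; python3 mark.py
```

```text
t 10.6 yaw 117.0 Tz 0.032 F [ 1.6  0.4 -0.9] markmin 5.0 shaft deg 82.4
t 10.78 yaw 119.1 Tz 0.01 F [ 0.  -0.2  0.3] markmin 5.0 shaft deg 91.1
t 10.95 yaw 121.1 Tz -0.052 F [-0.3 -0.2  0. ] markmin 6.0 shaft deg 95.1
t 11.12 yaw 123.1 Tz -0.042 F [-0.6 -0.9  1. ] markmin 4.0 shaft deg 95.1
t 11.18 yaw 123.1 Tz -0.039 F [-0.1  0.6  1.1] markmin 7.0 shaft deg 95.1
```

Four clicks are done (shaft 95°, nominal 96°). Now the fifth, whose crest I expect near yaw 142.

```bash

python3 -m crank '[[[0,0,0],[0,0,3],0.017],[[0,0,0],[0,0,4],0.017]]'>/dev/null; python3 mark.py
python3 -m crank '[[[0,0,0],[0,0,3],0.017]]'>/dev/null; python3 mark.py
python3 -m crank '[[[0,0,0],[0,0,3],0.017]]'>/dev/null; python3 mark.py
python3 -m crank '[[[0,0,0],[0,0,2],0.017]]'>/dev/null; python3 mark.py
python3 -m crank '[[[0,0,0],[0,0,2],0.017]]'>/dev/null; python3 mark.py
```

```text
t 11.47 yaw 130.1 Tz 0.06 F [ 1.7 -0.  -1. ] markmin 5.0 shaft deg 95.6
t 11.65 yaw 132.9 Tz 0.097 F [ 1.9 -0.8 -0.6] markmin 7.0 shaft deg 97.9
t 11.82 yaw 135.9 Tz 0.159 F [ 1.5  0.6 -0.4] markmin 4.0 shaft deg 100.5
t 12.0 yaw 137.9 Tz 0.228 F [ 2.  -0.7 -1.1] markmin 5.0 shaft deg 102.7
t 12.18 yaw 140.0 Tz 0.064 F [ 1.   0.  -1.3] markmin 6.0 shaft deg 105.0
```

```bash

python3 -m crank '[[[0,0,0],[0,0,2],0.017]]'>/dev/null; python3 mark.py;python3 mark.py
python3 -m crank '[[[0,0,0],[0,0,1],0.017]]'>/dev/null; python3 mark.py; python3 mark.py
```

```text
t 12.35 yaw 142.0 Tz 0.018 F [2.  0.4 0.4] markmin 6.0 shaft deg 108.0
t 12.4 yaw 142.1 Tz 0.021 F [-0.3 -0.2 -0.6] markmin 6.0 shaft deg 111.4
t 12.57 yaw 143.0 Tz -0.035 F [-0.8 -0.  -1.4] markmin 6.0 shaft deg 118.9
t 12.62 yaw 143.0 Tz 0.02 F [ 0.5 -0.   0.1] markmin 4.0 shaft deg 119.0
```

```bash

python3 -m crank '[[[0,0,0],[0,0,0],0.017],[[0,0,0],[0,0,0],0.045],[[0,0,0],[0,0,0],0.045],[[0,0,0],[0,0,0],0.045]]'; python3 mark.py
python3 -m crank '[[[0,0,-0.02],[0,0,0],0.045],[[0,0,-0.02],[0,0,0],0.045],[[0,0,-0.02],[0,0,0],0.045],[[0,0,0],[0,0,0],0.045]]'; python3 mark.py; python3 look.py k7
```

```text
t: 13.18
eef_pos: [0.507, -0.1539, 0.0973]
tool_rot: [-0.0, 0.948, 0.318, -0.0]
contact_force: [0.0, 0.3, -0.6]
gripper_width: 0.526
t 13.18 yaw 142.9 Tz 0.014 F [ 0.   0.3 -0.6] markmin 6.0 shaft deg 119.0
t: 13.72
eef_pos: [0.5079, -0.1542, 0.1586]
tool_rot: [0.001, 0.948, 0.318, 0.001]
contact_force: [-0.0, 0.6, 0.2]
gripper_width: 0.525
t 13.72 yaw 142.9 Tz 0.017 F [-0.   0.6  0.2] markmin 4.0 shaft deg 119.0
13.775 q7 -0.103 [ 0.5073 -0.1538  0.1577] F [1.84 0.82 0.82] T [-0.029 -0.009  0.047] g 45.3 yaw 142.92
```

View pics/k7.png

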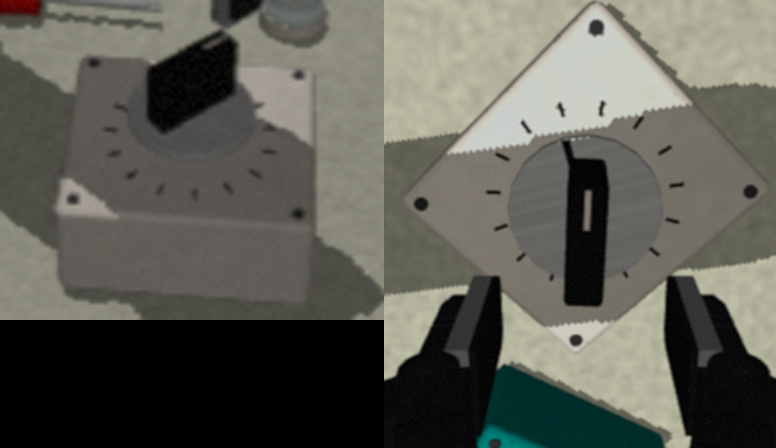

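Five clicks confirmed: the mark stands at 119° from its start (nominal 120°), and the bar is free between the open jaws. Next I'll shut the fingers above the bar and press down by force.

```bash

python3 -m crank '[[[0,0,0],[0,0,0],0.0],[[0,0,0],[0,0,0],0.0],[[0,0,0.01],[0,0,0],0.0],[[0,0,0.01],[0,0,0],0.0],[[0,0,0.01],[0,0,0],0.0],[[0,0,0],[0,0,0],0.0],[[0,0,0],[0,0,0],0.0]]'; python3 look.py k8
```

```text
t: 14.75
eef_pos: [0.507, -0.1541, 0.1273]
tool_rot: [0.0, 0.948, 0.318, -0.0]
contact_force: [-0.3, 0.6, 0.2]
gripper_width: 0.002
14.75 q7 -0.067 [ 0.507  -0.1541  0.1273] F [-0.34  0.64  0.18] T [ 0.006  0.038 -0.032] g 0.1 yaw 142.95
```

View pics/k8.png

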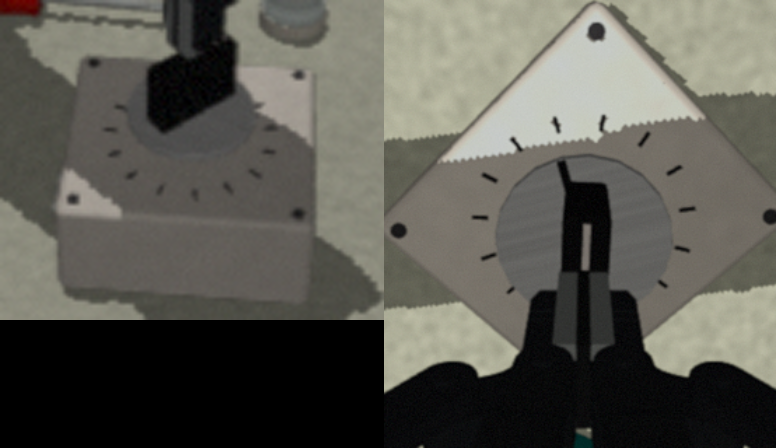

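Tips are about 6 mm above the bar, centred on it at columns 582–586. I'll step down and feel for contact.

```bash

python3 -m crank '[[[0,0,0.002],[0,0,0],0.0],[[0,0,0.002],[0,0,0],0.0],[[0,0,0],[0,0,0],0.0]]'; 
python3 -m crank '[[[0,0,0.001],[0,0,0],0.0],[[0,0,0],[0,0,0],0.0]]'
python3 -m crank '[[[0,0,0.001],[0,0,0],0.0],[[0,0,0],[0,0,0],0.0]]'
python3 -m crank '[[[0,0,0.001],[0,0,0],0.0],[[0,0,0],[0,0,0],0.0]]'
```

```text
t: 15.22
eef_pos: [0.5069, -0.1538, 0.1231]
tool_rot: [-0.0, 0.948, 0.318, -0.0]
contact_force: [0.2, -0.4, 0.2]
gripper_width: 0.002
t: 15.48
eef_pos: [0.507, -0.1539, 0.1222]
tool_rot: [-0.0, 0.948, 0.318, -0.0]
contact_force: [0.2, 0.7, -0.5]
gripper_width: 0.0
t: 15.72
eef_pos: [0.5071, -0.154, 0.1215]
tool_rot: [0.0, 0.948, 0.318, 0.0]
contact_force: [0.1, -0.2, 2.9]
gripper_width: 0.001
t: 15.98
eef_pos: [0.5072, -0.154, 0.1205]
tool_rot: [0.0, 0.948, 0.318, 0.0]
contact_force: [-0.6, 0.1, 4.3]
gripper_width: -0.002
```

```bash

python3 -m crank '[[[0,0,0.001],[0,0,0],0.0],[[0,0,0.001],[0,0,0],0.0],[[0,0,0.001],[0,0,0],0.0],[[0,0,0],[0,0,0],0.0]]'; 
python3 -m crank '[[[0,0,0.001],[0,0,0],0.0],[[0,0,0],[0,0,0],0.0],[[0,0,0],[0,0,0],0.0]]'; python3 mark.py
```

```text
t: 16.48
eef_pos: [0.5073, -0.1541, 0.1176]
tool_rot: [0.0, 0.948, 0.318, 0.0]
contact_force: [-1.1, 0.1, 7.7]
gripper_width: -0.004
t: 16.85
eef_pos: [0.5073, -0.1541, 0.1168]
tool_rot: [0.0, 0.948, 0.318, 0.0]
contact_force: [-1.7, 0.4, 9.1]
gripper_width: 0.002
t 16.85 yaw 142.9 Tz 0.008 F [-1.7  0.4  9.1] markmin 5.0 shaft deg 120.2
```

About 9 N, about 4.9 mm down. I'll hold for 0.6 s and then come up.

```bash

python3 -m crank '[[[0,0,0],[0,0,0],0.0],[[0,0,0],[0,0,0],0.0],[[0,0,0],[0,0,0],0.0],[[0,0,0],[0,0,0],0.0],[[0,0,0],[0,0,0],0.0]]'
python3 -m crank '[[[0,0,-0.002],[0,0,0],0.0],[[0,0,-0.002],[0,0,0],0.0],[[0,0,-0.002],[0,0,0],0.0],[[0,0,-0.005],[0,0,0],0.0],[[0,0,-0.02],[0,0,0],0.0],[[0,0,-0.02],[0,0,0],0.0],[[0,0,-0.02],[0,0,0],0.0],[[0,0,0],[0,0,0],0.0]]'; python3 mark.py; python3 look.py k9
python3 - <<'E'
from h import *
p,d=bot.read_camera("top"); cv2.imwrite("pics/top9.png",p[:,:,::-1])
E
```

```text
t: 17.52
eef_pos: [0.5073, -0.1542, 0.1168]
tool_rot: [0.0, 0.948, 0.318, 0.0]
contact_force: [-1.4, 0.1, 8.9]
gripper_width: 0.003
t: 18.52
eef_pos: [0.5081, -0.1542, 0.1893]
tool_rot: [0.001, 0.948, 0.318, 0.002]
contact_force: [-0.3, 1.1, -0.2]
gripper_width: -0.005
t 18.52 yaw 142.9 Tz 0.011 F [-0.3  1.1 -0.2] markmin 12.0 shaft deg 119.1
18.575 q7 -0.14 [ 0.5075 -0.1538  0.1882] F [ 0.33  0.41 -0.72] T [0.004 0.023 0.001] g -0.0 yaw 142.91
```

View pics/k9.png

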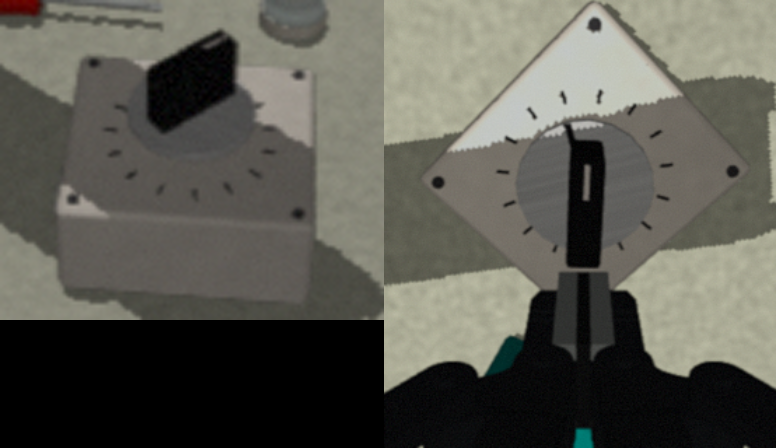

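View pics/top9.png

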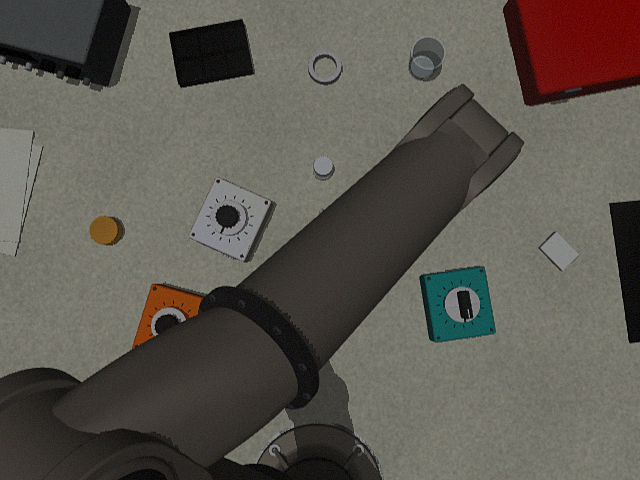

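The side view matches the one before pressing, so the knob is back up. The mark stands at 119°, the jar is still at (323,167) and the round dial at (228,216) is unmoved. Nothing is touching the robot, so I'll hand in.

```bash
python3 -c "
from station import bot
print(bot.hand_in())"
```

```text
the job is handed in; nothing more can be done
None
```

The job is handed in at about 18.6 s of the 72 s. The dial stands five clicks clockwise of its start, and the setting was stored with one gentle press.

**Turning:** I put the fingers loosely around the black bar on the white module and turned clockwise in small steps. I counted five clicks, using the torque rising and falling and the skirt mark in the wrist picture. The shaft stood at about 48°, 72°, 95° and 119° after clicks two to five. I confirmed the first click from the tick the mark moved to. Vertical force stayed within about 1.5 N while turning.

**Pressing:** I let go and pressed the bar top with the shut fingers to about 9 N, roughly 4.9 mm down. I held it there for at least 0.6 s and then lifted clear.

**Last checks:**
- **Dial:** the skirt mark read 119.1° from its start against a nominal 120°, within the roughly 1–2° accuracy of the measurement. The knob looked the same in the side view as before the press, so it came back up.
- **Other objects:** in the top picture the jar and the round dial were where they started. The arm hid the screwdriver in that picture, so I did not check it there, but nothing came near it.
- **Robot:** the tool force was near zero, so nothing was touching.

No check failed. The only disagreement was about 2.5 mm between the top and wrist cameras on the module's position. I used the wrist value, and the fingers were centred on the bar.

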